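# Stroke the contact springs of a case frame

### The arm

A 6-joint arm with a two-finger parallel gripper is mounted at the origin on a cart in front of the work surface, level with it; the furniture and walls round the work are solid. World frame = base frame: x ahead of the robot, y to its left, z up, the work surface at z = 0. Lengths are in m, angles in degrees, forces in N, time in s.
With the tool pointing down it reaches from about 0.3 to 0.75 m from the base axis. Payload 8.5 kg.
Tool frame: the origin (TCP) lies midway between the tips of the shut fingers; the grasp point (between the pads) lies 19 mm behind it (env.pinch_z is the z of the grasp point in the tool frame, in m); z points along the fingers, y is the line along which they close (so a half turn about z gives the same grasp; the last joint's range is limited). The gripper opens to 85 mm and grips with 20 to 120 N. Pads are 22 mm wide; open, the fingers measure 114 mm over their backs; the gripper's body (76 mm by 85 mm) begins 54 mm behind the grasp point. The pads swing forward as they close: fully open they stand 13 mm farther back than shut.
Start: joints at [56.419, 21.807, 74.336, -0, 83.858, -12.336], TCP at [0.199, 0.513, 0.231] pointing down, gripper open.
Joint ranges: [-178.18, 178.18], [-50.72, 133.34], [12.68, 142.11], [-81.47, 261.47], [9.98, 163.14], [-165.26, 165.26]. Speed limits (degrees/s): [136.94, 136.94, 180, 180, 180, 180].

### API

Orientations are given as a 3x3 rotation matrix whose columns are the frame's x, y, z axes.
In Python, from rig import env gives the robot as it stands.
- The arm moves only by the tool arm_command, never from a script. Its argument "deltas" is a list of rows, each an object of numbers: "rx", "ry", "rz": the turn, a rotation vector about the tool's x, y, z in rad; "dx", "dy", "dz": the shift along the tool's x, y, z in m; "fingers": the finger opening in m, from 0 to 0.0854. In form: [{"rx": .., "ry": .., "rz": .., "dx": .., "dy": .., "dz": .., "fingers": ..}, ...]. A call has 1 to 12 rows; each row shifts and turns the commanded pose from where the row before left it, along the tool's axes as they then stand; what a row does not reach is not made up. A row lasts 1/10 s, in which the tool goes at most 50 mm and 8.59 degrees, less where a joint would pass 70% of its speed; a pose out of reach is approached as far as the arm can. A call is refused whole if a number of a shift passes 0.05 or a number of a turn 0.15, either way. A call with a gripper value outside its range is refused whole. The fingers move at their own pace and stop on an object; "squeeze" is the grip in N (left out, the last holds). Time passes only in rows, so rows that do not move let the fingers close. It gives the time, the measured TCP pose, the force, the opening and the grip force at its end, in the units of the state.
- env.observe(): the state, without advancing time (a new reading comes with each control period).
- env.get_image(name): name is "side" or "top" or "wrist"; returns a dict with "color" (420x560x3 uint8, blue, green, red), "camera_matrix" (3x3 intrinsics, pixels), "eye" and "orientation" of the camera in the world. Camera axes: x right, y up, looking along -z (the intrinsics and any distortion apply to the point x, -y, -z); pixel columns grow to the right and rows downward; lengths in m; the calibration is good to about 2 mm. A picture is of the moment at which its call begins. There is no depth.
- env.close_job(): hands the job in; it is judged then, once.
Trained networks look in a picture, given as the dict that the camera call returned (one of the last four; its "shot" number tells which), for a name from the list of things; names that differ only in an ending like _2 or _b are one class to them, and where a whole thing is asked for, a point or a joint stands for the part that bears it (a point fixed in the world has none). Each returns a list of dicts, best first, with "p" (0 to 1); they miss things now and then, are a little off and sometimes report something else, mostly with a low value. They report only what shows in the picture. A call takes as long as a camera call.
- env.look_for(query, picture): "box" ([left, top, right, bottom] in pixels, round what is visible of it).
- env.tip_of(query, picture): "location" ([column, row] in pixels: a listed point, or the origin of a listed thing).
The state is a dict: "time_s": time; "q": joint angles; "qvel": joint speeds; "joint_efforts": joint torques, N m; "position": TCP position; "tool_rot": TCP orientation; "ft_force": force on the tool from outside, world axes, zero at the start; "wrist_torque": the same for the moment, N m; "grip_width": finger opening in m; "gripper_force": force on a finger pad.
Only numpy, scipy, OpenCV 4.12 (cv2) and the standard library are available. Lean on these libraries where they do the work, as an engineer would, in place of code of your own. Each camera call takes 0.05 s, during which the arm holds its last target. There are 200 camera calls.

### The job

Check the contact springs of the L-shaped case frame: with the fingers shut, run the fingertips lightly along the row of six brass springs, round the corner, from the end with the red marker to the end with the green one, so that each spring in turn visibly dips and none is pushed down to its stop. Then come clear. Do not pick up or shift anything: the frame, the markers, the disk, the heatsink and the pliers stay where they are.

Things in the scene. Friction and masses are not known exactly. Their poses are not given: they have to be found in the camera images.
- frame: L-shaped dark steel frame, loose, about 1.7 kg, top face 20 mm up. Origin on its underside, z up. Legs 40 mm wide: the long one along its y (centre line x=+35 mm, y -147 to +95), the short one along its x (centre line y=+75 mm, x -103 to +55), meeting in a flat bare corner at x=+35, y=+75 mm. Brass springs 1-4 on the long leg at y=-95,-53,-11,+31 mm, 5 and 6 on the short leg at x=-9,-51 mm
- long_end (a point): middle of the end pad at the free end of the long leg, on the frame's top face, beyond spring 1 (a marker stands here)
- short_end (a point): middle of the end pad at the free end of the short leg, on the frame's top face, beyond spring 6 (a marker stands here)
- red_marker: loose red disc, 18 mm across, 5 mm thick, standing on one end pad: the row starts here. Origin: centre of its underside
- green_marker: loose green disc, 18 mm across, 5 mm thick, standing on the other end pad: the row ends here. Origin: centre of its underside
- small_disk: pale grey laptop hard disk, 70 x 100 x 10 mm, loose, lying in the angle of the L; bystander. Origin: centre of its underside
- cooler: aluminium heatsink with fins, 58 x 62 x 30 mm, loose bystander. Origin: centre of its underside
- pliers: red-handled pliers, 54 x 145 x 12 mm, lying flat, loose bystander. Origin: centre of its underside
- crown1 (a point): top middle of brass leaf spring 1 (long leg); at rest 32 mm above the table, 12 mm above the frame; moves with the spring. Leaf 16 mm wide, 41 mm long along the row; its top is flat for 10 mm, then slopes down both ways at 15 and 30 degrees to 6.5 mm below the crown, so a fingertip can slide from one leaf up onto the next
- spring1 (a joint): how far spring 1 is pressed straight down, m: 0 at rest, springs back by itself, 0.0095 at its stop; 0.7 N per mm; the brass is slippery (friction about 0.25)
- crown2 (a point): top middle of brass leaf spring 2 (long leg); at rest 32 mm above the table, 12 mm above the frame; moves with the spring. Leaf 16 mm wide, 41 mm long along the row; its top is flat for 10 mm, then slopes down both ways at 15 and 30 degrees to 6.5 mm below the crown, so a fingertip can slide from one leaf up onto the next
- spring2 (a joint): how far spring 2 is pressed straight down, m: 0 at rest, springs back by itself, 0.0095 at its stop; 0.7 N per mm; the brass is slippery (friction about 0.25)
- crown3 (a point): top middle of brass leaf spring 3 (long leg); at rest 32 mm above the table, 12 mm above the frame; moves with the spring. Leaf 16 mm wide, 41 mm long along the row; its top is flat for 10 mm, then slopes down both ways at 15 and 30 degrees to 6.5 mm below the crown, so a fingertip can slide from one leaf up onto the next
- spring3 (a joint): how far spring 3 is pressed straight down, m: 0 at rest, springs back by itself, 0.0095 at its stop; 0.7 N per mm; the brass is slippery (friction about 0.25)
- crown4 (a point): top middle of brass leaf spring 4 (long leg); at rest 32 mm above the table, 12 mm above the frame; moves with the spring. Leaf 16 mm wide, 41 mm long along the row; its top is flat for 10 mm, then slopes down both ways at 15 and 30 degrees to 6.5 mm below the crown, so a fingertip can slide from one leaf up onto the next
- spring4 (a joint): how far spring 4 is pressed straight down, m: 0 at rest, springs back by itself, 0.0095 at its stop; 0.7 N per mm; the brass is slippery (friction about 0.25)
- crown5 (a point): top middle of brass leaf spring 5 (short leg); at rest 32 mm above the table, 12 mm above the frame; moves with the spring. Leaf 16 mm wide, 41 mm long along the row; its top is flat for 10 mm, then slopes down both ways at 15 and 30 degrees to 6.5 mm below the crown, so a fingertip can slide from one leaf up onto the next
- spring5 (a joint): how far spring 5 is pressed straight down, m: 0 at rest, springs back by itself, 0.0095 at its stop; 0.7 N per mm; the brass is slippery (friction about 0.25)
- crown6 (a point): top middle of brass leaf spring 6 (short leg); at rest 32 mm above the table, 12 mm above the frame; moves with the spring. Leaf 16 mm wide, 41 mm long along the row; its top is flat for 10 mm, then slopes down both ways at 15 and 30 degrees to 6.5 mm below the crown, so a fingertip can slide from one leaf up onto the next
- spring6 (a joint): how far spring 6 is pressed straight down, m: 0 at rest, springs back by itself, 0.0095 at its stop; 0.7 N per mm; the brass is slippery (friction about 0.25)

How it is judged (in metres and radians):
On the way, in this order (a step that is already met when the one before it is completed fails the run):
1. the fingertips, over the first spring counted from the red marker, press it down by more than 1.5 mm (((horizontal distance between red_marker and long_end below 0.03 m and value of joint spring1 above 0.0015 m and horizontal distance between the grasp point and crown1 below 0.02 m) or (horizontal distance between red_marker and short_end below 0.03 m and value of joint spring6 above 0.0015 m and horizontal distance between the grasp point and crown6 below 0.02 m))).
2. the fingertips, over the second spring counted from the red marker, press it down by more than 1.5 mm (((horizontal distance between red_marker and long_end below 0.03 m and value of joint spring2 above 0.0015 m and horizontal distance between the grasp point and crown2 below 0.02 m) or (horizontal distance between red_marker and short_end below 0.03 m and value of joint spring5 above 0.0015 m and horizontal distance between the grasp point and crown5 below 0.02 m))).
3. the fingertips, over the third spring counted from the red marker, press it down by more than 1.5 mm (((horizontal distance between red_marker and long_end below 0.03 m and value of joint spring3 above 0.0015 m and horizontal distance between the grasp point and crown3 below 0.02 m) or (horizontal distance between red_marker and short_end below 0.03 m and value of joint spring4 above 0.0015 m and horizontal distance between the grasp point and crown4 below 0.02 m))).
4. the fingertips, over the fourth spring counted from the red marker, press it down by more than 1.5 mm (((horizontal distance between red_marker and long_end below 0.03 m and value of joint spring4 above 0.0015 m and horizontal distance between the grasp point and crown4 below 0.02 m) or (horizontal distance between red_marker and short_end below 0.03 m and value of joint spring3 above 0.0015 m and horizontal distance between the grasp point and crown3 below 0.02 m))).
5. the fingertips, over the fifth spring counted from the red marker, press it down by more than 1.5 mm (((horizontal distance between red_marker and long_end below 0.03 m and value of joint spring5 above 0.0015 m and horizontal distance between the grasp point and crown5 below 0.02 m) or (horizontal distance between red_marker and short_end below 0.03 m and value of joint spring2 above 0.0015 m and horizontal distance between the grasp point and crown2 below 0.02 m))).
6. the fingertips, over the last spring counted from the red marker, press it down by more than 1.5 mm (((horizontal distance between red_marker and long_end below 0.03 m and value of joint spring6 above 0.0015 m and horizontal distance between the grasp point and crown6 below 0.02 m) or (horizontal distance between red_marker and short_end below 0.03 m and value of joint spring1 above 0.0015 m and horizontal distance between the grasp point and crown1 below 0.02 m))).
At the end, for the whole second after the job is handed in: All six springs have been dipped by 1.5 to 9 mm by the fingertips, in order from the red marker's end to the green one's; all have sprung back (under 1 mm), and the frame, both markers, the disk, the heatsink and the pliers are within 10 mm of where they started, the frame at rest (value of joint each of spring1, spring2, spring3, spring4, spring5, spring6 below 0.001 m and distance of each of frame, red_marker, green_marker, small_disk, cooler, pliers from where it was at the start of the episode below 0.01 m and linear speed of frame below 0.01 m/s); the robot touches nothing.
It fails at once if a spring is pressed down by more than 9 mm (to its stop) (value of joint any of spring1, spring2, spring3, spring4, spring5, spring6 above 0.009 m).
It fails at once if the frame is shifted by more than 10 mm, lifted or tipped (distance of frame from where it was at the start of the episode above 0.01 m or angle between frame's own z axis and vertical above 0.06 rad).
It fails at once if a marker is shifted by more than 10 mm or lifted off the frame (distance of any of red_marker, green_marker from where it was at the start of the episode above 0.01 m).
It fails at once if a bystander (laptop disk, heatsink, pliers) is moved by more than 10 mm (distance of any of small_disk, cooler, pliers from where it was at the start of the episode above 0.01 m).
It fails at once if the frame with its springs is pushed with more than 20 N (contact force between the arm and frame above 20 N).
It also fails if it takes over 38 s, if anything falls off the work surface, if the arm or the gripper's body presses on something with over 40 N, if the wrist force passes 120 N, or if a joint passes its speed limit or range.

## Working session

There is one attempt and no reset: what is moved stays moved. The work goes in short steps, Python scripts to look and compute and a tool call to move; the robot and the scene stay as the last step left them, time stands still between calls to the robot, and variables do not carry over. Pictures are saved under pics/ and viewed, at most 10 in all, crops included, and the job is handed in when it is done.

Besides the shell and the picture viewer there is one more tool, called as name([rows], argument=value, ...), one row to a line, values as JSON. arm_command: Moves the arm, as the interface text tells. Its arguments: {"type":"object","properties":{"deltas":{"type":"array"},"squeeze":{"type":"number"}},"required":["deltas"]}

```bash
mkdir -p pics && ls && python3 - <<'E'
from rig import env
import cv2
s=env.observe();print(s['time_s'],s['position'],s['tool_rot'],env.pinch_z)
for n in('top','side'):
    p=env.get_image(n);cv2.imwrite(f'pics/{n}0.png',p['color'])
    print(n,p['camera_matrix'],p['eye'],p['orientation'],[k for k in p])
    for q in ['frame','long_end','short_end','red_marker','green_marker','small_disk','crown1','crown2','crown3','crown4','crown5','crown6','cooler','pliers']:
        print(q,[(round(d['p'],2),[round(float(v),1) for v in d['location']]) for d in env.tip_of(q,p)[:3]])
E
```

```text
pics
0.0 [0.19913759 0.51237378 0.23070412] [[-9.32029809e-01  3.62380728e-01 -8.02049913e-04]
 [ 3.62381481e-01  9.32029088e-01 -1.20043927e-03]
 [ 3.12517793e-04 -1.40949322e-03 -9.99998958e-01]] -0.0187
top [[379.32785632   0.         275.71804966]
 [  0.         379.32785632 206.02467497]
 [  0.           0.           1.        ]] [ 0.39012038 -0.14881352  0.9116085 ] [[-0.00598651  0.99314826 -0.1167077 ]
 [-0.99996462 -0.00525571  0.00656849]
 [ 0.0059101   0.11674289  0.99314459]] ['color', 'camera_matrix', 'eye', 'orientation', 'shot']
frame [(0.7, [275.5, 204.7])]
long_end [(0.67, [327.1, 189.0])]
short_end [(0.86, [243.3, 243.2])]
red_marker [(0.38, [244.8, 242.8])]
green_marker [(0.36, [325.5, 188.6])]
small_disk [(0.65, [282.9, 229.3])]
crown1 [(0.69, [311.7, 184.6]), (0.6, [241.0, 209.1]), (0.54, [295.1, 188.4])]
crown2 [(0.69, [311.7, 184.6]), (0.6, [241.0, 209.1]), (0.54, [295.1, 188.4])]
crown3 [(0.69, [311.7, 184.6]), (0.6, [241.0, 209.1]), (0.54, [295.1, 188.4])]
crown4 [(0.69, [311.7, 184.6]), (0.6, [241.0, 209.1]), (0.54, [295.1, 188.4])]
crown5 [(0.69, [311.7, 18
[... 640 characters left out ...]
 [(0.94, [246.6, 213.1]), (0.74, [291.3, 215.0])]
red_marker []
green_marker [(0.6, [277.6, 302.2]), (0.38, [305.6, 242.1])]
small_disk [(0.77, [261.3, 233.7])]
crown1 [(0.6, [275.2, 208.4]), (0.48, [292.7, 214.1]), (0.47, [260.8, 206.5])]
crown2 [(0.6, [275.2, 208.4]), (0.48, [292.7, 214.1]), (0.47, [260.8, 206.5])]
crown3 [(0.6, [275.2, 208.4]), (0.48, [292.7, 214.1]), (0.47, [260.8, 206.5])]
crown4 [(0.6, [275.2, 208.4]), (0.48, [292.7, 214.1]), (0.47, [260.8, 206.5])]
crown5 [(0.6, [275.2, 208.4]), (0.48, [292.7, 214.1]), (0.47, [260.8, 206.5])]
crown6 [(0.6, [275.2, 208.4]), (0.48, [292.7, 214.1]), (0.47, [260.8, 206.5])]
cooler [(0.65, [276.7, 210.3]), (0.59, [250.7, 192.2])]
pliers []
```

```bash
python3 - <<'E'
import cv2
i=cv2.imread('pics/top0.png')[130:310,130:450]
cv2.imwrite('pics/top0c.png',cv2.resize(i,None,fx=2.5,fy=2.5,interpolation=cv2.INTER_CUBIC))
E
```

```text
(no output)
```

View pics/top0c.png

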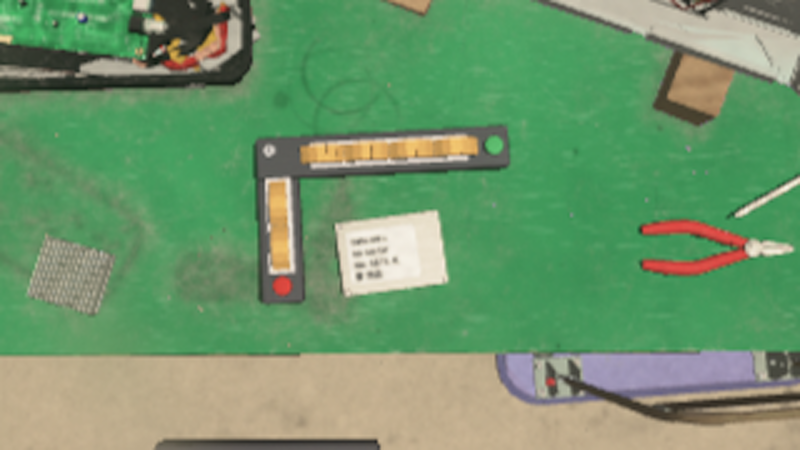

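View pics/side0.png

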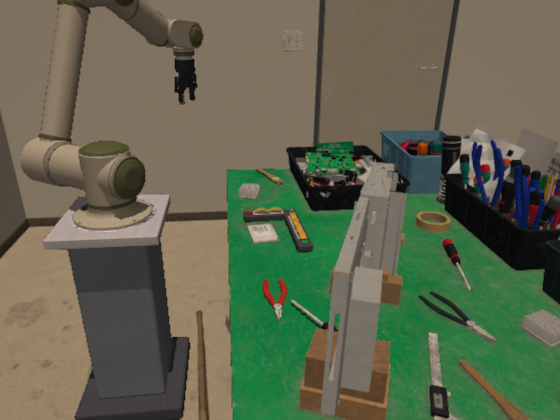

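The top view shows the red marker at about (243,244) px, on the short leg's free end. The green one is at about (328,188) px on the long leg's end, so the order is 6→1. The disk lies in the angle of the L, with the heatsink to the left and the pliers to the right. The side view shows the path clear of the tall parts.

```bash
cat > h.py <<'E'
import numpy as np, cv2
from scipy.optimize import least_squares
def proj(p,P):
    c=(np.asarray(P,float)-p['eye'])@np.asarray(p['orientation'])
    K=p['camera_matrix']; return np.c_[K[0,2]+K[0,0]*c[:,0]/-c[:,2], K[1,2]+K[1,1]*c[:,1]/c[:,2]]
def ray(p,uv,z):
    K=p['camera_matrix']; d=np.asarray(p['orientation'])@[(uv[0]-K[0,2])/K[0,0],-(uv[1]-K[1,2])/K[1,1],-1]
    return p['eye']+d*(z-p['eye'][2])/d[2]
def T(f,P):
    x,y,a=f;P=np.asarray(P,float);c,s=np.cos(a),np.sin(a)
    return np.c_[x+c*P[:,0]-s*P[:,1],y+s*P[:,0]+c*P[:,1],P[:,2]]
def blob(m,all=False):
    n,_,st,ce=cv2.connectedComponentsWithStats(m.astype(np.uint8)); o=[(st[i,4],ce[i],st[i]) for i in range(1,n)]
    return sorted(o,key=lambda t:-t[0])
def near(m,c,r):
    v,u=np.indices(m.shape); return m&(np.hypot(u-c[0],v-c[1])<r)
END={'long':(35,-129,25),'short':(-85,75,25)}
CR=np.array([(35,-95,32),(35,-53,32),(35,-11,32),(35,31,32),(-9,75,32),(-51,75,32)])/1e3
OUT=np.array([(55,95,20),(55,-147,20),(15,-147,20),(15,55,20),(-103,55,20),(-103,95,20)])/1e3
E
python3 - <<'E'
from h import *; from rig import env
p=env.get_image('top');h=cv2.cvtColor(p['color'],cv2.COLOR_BGR2HSV).astype(int);H,S,V=h[...,0],h[...,1],h[...,2]
red=blob(near(((H<8)|(H>172))&(S>150),(243,244),10))[0]
for pt in [(327,188),(300,160)]: print(h[pt[1],pt[0]])
brass=blob((H>10)&(H<28)&(S>100)&near(H>-1,(285,200),70));print([ (a,c.round(1)) for a,c,_ in brass[:4]])
frm=blob((V<95)&(S<90)&near(H>-1,(285,200),70));print([(a,c.round(1),s) for a,c,s in frm[:3]])
print('red',red)
R=ray(p,red[1],.0225);G=ray(p,(327.6,188),.0225)
print(R,G,np.hypot(*(R-G)[:2]),'expect',np.hypot(120,204))
P=np.array([(-85,75),(35,-129)])/1e3
a=np.arctan2(*(G-R)[1::-1])-np.arctan2(*(P[1]-P[0])[::-1])
c,s=np.cos(a),np.sin(a);o=(R+G)[:2]/2-np.array([[c,-s],[s,c]])@P.mean(0);f=[*o,a];print('frame',f,np.degrees(a))
print('proj out',proj(p,T(f,OUT)).round(1).tolist());print(T(f,CR).round(3))
for q,z in(('small_disk',0),('cooler',0),('pliers',0)):print(q,ray(p,env.tip_of(q,p)[0]['location'],z))
E
```

```text
[ 65 127 189]
[ 68 135 161]
[(np.int32(475), array([285.2, 189.7])), (np.int32(222), array([241.1, 220. ])), (np.int32(21), array([296. , 132.1]))]
[(np.int32(808), array([256.2, 205.3]), array([232, 183, 101,  68, 808], dtype=int32)), (np.int32(8), array([323.5, 189. ]), array([323, 186,   3,   6,   8], dtype=int32)), (np.int32(5), array([308., 182.]), array([306, 182,   5,   1,   5], dtype=int32))]
red (np.int32(42), array([242.33333333, 244.        ]), array([239, 241,   8,   7,  42], dtype=int32))
[ 0.40586966 -0.07632593  0.0225    ] [ 0.53705805 -0.27818689  0.0225    ] 0.24074517817845584 expect 236.67699507979225
frame [np.float64(0.4952358357190759), np.float64(-0.1491691712345613), np.float64(0.04457719200204069)] 2.55408496426126
proj out [[232.4, 185.0], [333.7, 180.0], [334.9, 196.6], [249.9, 200.8], [252.0, 250.8], [234.9, 251.7]]
[[ 0.534 -0.243  0.032]
 [ 0.533 -0.201  0.032]
 [ 0.531 -0.159  0.032]
 [ 0.529 -0.117  0.032]
 [ 0.483 -0.075  0.032]
 [ 0.441 -0.077  0.032]]
small_disk [ 0.43287059 -0.18178033  0.        ]
cooler [0.41834443 0.11775694 0.        ]
pliers [ 0.44508085 -0.48773591  0.        ]
```

arm_command([
  {"rz":-0.138,"fingers":0},
  {"rz":-0.138,"fingers":0},
  {"rz":-0.139,"fingers":0},
  {"dx":-0.0116,"dy":-0.0327},
  {"dx":-0.0116,"dy":-0.0327},
  {"dx":-0.0116,"dy":-0.0327},
  {"dx":-0.0116,"dy":-0.0327},
  {"dx":-0.0116,"dy":-0.0327},
  {"dx":-0.0116,"dy":-0.0327},
  {"dx":-0.0116,"dy":-0.0327},
  {"dx":-0.0116,"dy":-0.0327},
  {"dx":-0.0116,"dy":-0.0327},
])

```text
invalid input
```

arm_command([
  {"dx":-0.0116,"dy":-0.0327},
  {"dx":-0.0116,"dy":-0.0327},
  {"dx":-0.0116,"dy":-0.0327},
  {"dx":-0.0116,"dy":-0.0327},
  {"dx":-0.0116,"dy":-0.0327},
  {"dx":-0.0116,"dy":-0.0327},
  {"dx":-0.0116,"dy":-0.0327},
  {"dx":-0.0116,"dy":-0.0327},
  {"dx":-0.0116,"dy":-0.0327},
  {"dx":-0.0116,"dy":-0.0327},
  {"dx":-0.0116,"dy":-0.0327},
  {},
])

```text
invalid input
```

```bash
python3 - <<'E'
from h import *; from rig import env
s=env.observe();print(s['time_s'],s['position'],s['tool_rot'].round(4),s['ft_force'],s['grip_width'])
p=env.get_image('wrist');cv2.imwrite('pics/w1.png',p['color'])
f=[.4952,-.1492,.0446]
print(p['eye'],proj(p,T(f,OUT)).round(0).tolist(),proj(p,T(f,CR)).round(0).tolist(),proj(p,T(f,np.array([END['short'],END['long']])/1e3)).round(0).tolist())
for q in ['long_end','short_end','red_marker','green_marker','crown1']:
    print(q,[(round(d['p'],2),[round(float(v),1) for v in d['location']]) for d in env.tip_of(q,p)[:7]])
E
```

```text
1.7 [0.19928695 0.51261923 0.23131437] [[-0.932   0.3623 -0.    ]
 [ 0.3623  0.932   0.    ]
 [ 0.      0.     -1.    ]] [-0.11233074  0.84996295  0.88699191] 0.0853400454458574
[0.13352464 0.53822606 0.37320839] [[4.0, 532.0], [-126.0, 576.0], [-144.0, 560.0], [-35.0, 522.0], [-90.0, 466.0], [-66.0, 456.0]] [[-117.0, 569.0], [-94.0, 561.0], [-71.0, 553.0], [-47.0, 545.0], [-42.0, 516.0], [-62.0, 496.0]] [[-73.0, 474.0], [-129.0, 569.0]]
long_end []
short_end []
red_marker []
green_marker []
crown1 []
```

View pics/w1.png

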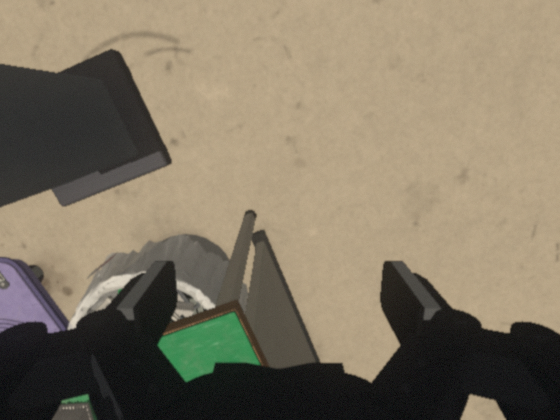

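The wrist view shows only floor, with the open fingers at the bottom edge, because the arm hasn't moved. The calls were refused, so I'll send every key in each row.

arm_command([
  {"rx":0,"ry":0,"rz":-0.138,"dx":0,"dy":0,"dz":0,"fingers":0},
  {"rx":0,"ry":0,"rz":-0.138,"dx":0,"dy":0,"dz":0,"fingers":0},
  {"rx":0,"ry":0,"rz":-0.139,"dx":0,"dy":0,"dz":0,"fingers":0},
  {"rx":0,"ry":0,"rz":0,"dx":-0.0116,"dy":-0.0327,"dz":0,"fingers":0},
  {"rx":0,"ry":0,"rz":0,"dx":-0.0116,"dy":-0.0327,"dz":0,"fingers":0},
  {"rx":0,"ry":0,"rz":0,"dx":-0.0116,"dy":-0.0327,"dz":0,"fingers":0},
  {"rx":0,"ry":0,"rz":0,"dx":-0.0116,"dy":-0.0327,"dz":0,"fingers":0},
  {"rx":0,"ry":0,"rz":0,"dx":-0.0116,"dy":-0.0327,"dz":0,"fingers":0},
  {"rx":0,"ry":0,"rz":0,"dx":-0.0116,"dy":-0.0327,"dz":0,"fingers":0},
  {"rx":0,"ry":0,"rz":0,"dx":-0.0116,"dy":-0.0327,"dz":0,"fingers":0},
  {"rx":0,"ry":0,"rz":0,"dx":-0.0116,"dy":-0.0327,"dz":0,"fingers":0},
])

```text
time_s: 3.1
position: [0.3038, 0.2541, 0.2315]
tool_rot: [[-0.999, -0.044, 0.001], [-0.044, 0.999, 0.0], [-0.001, 0.0, -1.0]]
ft_force: [-0.6, 1.2, -0.1]
grip_width: 0.0001
gripper_force: 0.0
```

arm_command([
  {"rx":0,"ry":0,"rz":0,"dx":-0.0116,"dy":-0.0327,"dz":0,"fingers":0},
  {"rx":0,"ry":0,"rz":0,"dx":-0.0116,"dy":-0.0327,"dz":0,"fingers":0},
  {"rx":0,"ry":0,"rz":0,"dx":-0.0116,"dy":-0.0327,"dz":0,"fingers":0},
  {"rx":0,"ry":0,"rz":0,"dx":-0.0116,"dy":-0.0327,"dz":0,"fingers":0},
  {"rx":0,"ry":0,"rz":0,"dx":-0.0116,"dy":-0.0327,"dz":0,"fingers":0},
  {"rx":0,"ry":0,"rz":0,"dx":-0.0116,"dy":-0.0327,"dz":0,"fingers":0},
  {"rx":0,"ry":0,"rz":0,"dx":-0.0116,"dy":-0.0327,"dz":0,"fingers":0},
  {"rx":0,"ry":0,"rz":0,"dx":-0.0116,"dy":-0.0327,"dz":0,"fingers":0},
  {"rx":0,"ry":0,"rz":0,"dx":-0.0116,"dy":-0.0327,"dz":0,"fingers":0},
  {"rx":0,"ry":0,"rz":0,"dx":-0.0116,"dy":-0.0327,"dz":0,"fingers":0},
  {"rx":0,"ry":0,"rz":0,"dx":-0.0116,"dy":-0.0327,"dz":0,"fingers":0},
  {"rx":0,"ry":0,"rz":0,"dx":0,"dy":0,"dz":0,"fingers":0},
])

```text
time_s: 4.3
position: [0.4481, -0.1015, 0.231]
tool_rot: [[-0.999, -0.041, 0.0], [-0.041, 0.999, -0.001], [-0.0, -0.001, -1.0]]
ft_force: [0.2, -0.1, -0.1]
grip_width: -0.0002
gripper_force: 0.0
```

```bash
python3 - <<'E'
from h import *; from rig import env
s=env.observe();print(s['time_s'],s['position'],s['tool_rot'].round(4),s['ft_force'],s['grip_width'])
p=env.get_image('wrist');cv2.imwrite('pics/w2.png',p['color'])
import pickle;pickle.dump(p,open('w2.pkl','wb'))
f=[.4952,-.1492,.0446]
print(p['eye'],proj(p,T(f,OUT)).round(0).tolist(),proj(p,T(f,CR)).round(0).tolist(),proj(p,T(f,np.array([END['short'],END['long']])/1e3)).round(0).tolist())
for q in ['short_end','crown1']:
    print(q,[(round(d['p'],2),[round(float(v),1) for v in d['location']]) for d in env.tip_of(q,p)[:7]])
E
```

```text
4.3 [ 0.44809578 -0.1014854   0.23103713] [[-9.992e-01 -4.080e-02  4.000e-04]
 [-4.080e-02  9.992e-01 -8.000e-04]
 [-3.000e-04 -8.000e-04 -1.000e+00]] [ 0.21071032 -0.057598   -0.06575599] -0.0002448708598450484
[ 0.37761738 -0.10381712  0.37288473] [[319.0, 264.0], [103.0, 265.0], [98.0, 232.0], [283.0, 231.0], [283.0, 119.0], [323.0, 119.0]] [[143.0, 253.0], [182.0, 253.0], [222.0, 253.0], [261.0, 252.0], [302.0, 213.0], [303.0, 173.0]] [[303.0, 138.0], [115.0, 250.0]]
short_end [(0.96, [301.3, 137.8])]
crown1 [(0.9, [179.6, 252.2]), (0.82, [305.1, 173.4]), (0.8, [147.6, 253.5]), (0.72, [304.5, 213.0]), (0.62, [225.8, 253.1]), (0.58, [263.9, 253.9])]
```

View pics/w2.png

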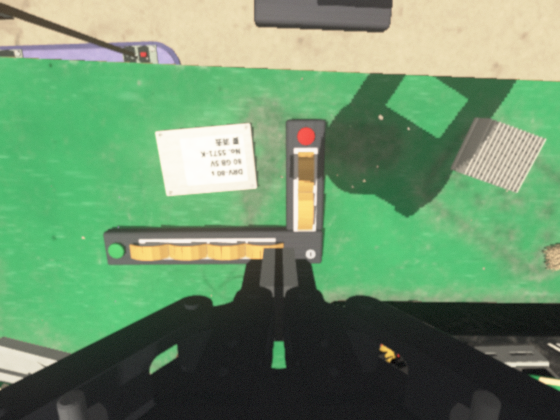

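The wrist view shows the whole frame, with red at (306,136), green at (117,251) and the springs as predicted to within about 3 px. I'll refine the pose from both views.

```bash
python3 - <<'E'
from h import *; import pickle
p=pickle.load(open('w2.pkl','rb'));h=cv2.cvtColor(p['color'],cv2.COLOR_BGR2HSV).astype(int);H,S,V=h[...,0],h[...,1],h[...,2]
red=blob(near(((H<8)|(H>172))&(S>150),(306,136),14))[0]
gr=blob(near((H>60)&(H<90)&(S>100)&(V>80),(117,251),9))[0];print(red,gr)
R=ray(p,red[1],.025);G=ray(p,gr[1],.025);print(R,G,np.hypot(*(R-G)[:2]))
cor=[(322,263.5),(105,265),(105,231),(287,229),(287,120),(326,120)]
im=np.array(cor+[red[1]-[0,.5],gr[1]]);P=np.vstack([OUT,np.array([(-85,75,25),(35,-129,25)])/1e3])
cr=np.array([(179.6,252.2),(305.1,173.4),(147.6,253.5),(304.5,213),(225.8,253.1),(263.9,253.9)])
P=np.vstack([P,CR[[1,5,0,4,2,3]]]);im=np.vstack([im,cr])
r=least_squares(lambda f:(proj(p,T(f,P))-im).ravel(),[.495,-.149,.0446],loss='soft_l1')
print(r.x,np.degrees(r.x[2]));print((proj(p,T(r.x,P))-im).round(1).tolist());print(T(r.x,CR).round(4).tolist())
E
```

```text
(np.int32(229), array([305.72925764, 135.88646288]), array([298, 128,  17,  17, 229], dtype=int32)) (np.int32(187), array([116.09625668, 250.22459893]), array([109, 243,  16,  15, 187], dtype=int32))
[ 0.40462921 -0.07571325  0.025     ] [ 0.53578335 -0.27488635  0.025     ] 0.2384771060318699
[ 0.49501123 -0.14611777  0.04575822] 2.6217528453048655
[[-0.5, 0.8], [0.8, 0.1], [-4.4, 0.6], [-1.1, 1.9], [-0.9, -0.7], [0.3, -0.9], [0.5, 2.6], [1.4, 0.1], [5.8, 0.5], [1.1, -0.4], [-1.4, -0.6], [0.9, 0.0], [-1.3, -0.6], [-0.2, -1.5]]
[[0.5343, -0.2394, 0.032], [0.5324, -0.1975, 0.032], [0.5305, -0.1555, 0.032], [0.5286, -0.1135, 0.032], [0.4826, -0.0716, 0.032], [0.4406, -0.0735, 0.032]]
```

arm_command([
  {"rx":0,"ry":0,"rz":-0.004,"dx":0.0063,"dy":0.0268,"dz":0.02,"fingers":0},
  {"rx":0,"ry":0,"rz":0,"dx":0,"dy":0,"dz":0.035,"fingers":0},
  {"rx":0,"ry":0,"rz":0,"dx":0,"dy":0,"dz":0.035,"fingers":0},
  {"rx":0,"ry":0,"rz":0,"dx":0,"dy":0,"dz":0.035,"fingers":0},
  {"rx":0,"ry":0,"rz":0,"dx":0,"dy":0,"dz":0.035,"fingers":0},
  {"rx":0,"ry":0,"rz":0,"dx":0,"dy":0,"dz":0.02,"fingers":0},
  {"rx":0,"ry":0,"rz":0,"dx":0,"dy":0,"dz":0.01,"fingers":0},
  {"rx":0,"ry":0,"rz":0,"dx":0,"dy":0,"dz":0,"fingers":0},
  {"rx":0,"ry":0,"rz":0,"dx":0,"dy":0,"dz":0,"fingers":0},
])

```text
time_s: 5.35
position: [0.4399, -0.0717, 0.0422]
tool_rot: [[-0.999, -0.049, 0.001], [-0.049, 0.999, -0.001], [-0.001, -0.001, -1.0]]
ft_force: [0.2, 1.1, -0.5]
grip_width: -0.0004
gripper_force: 0.0
```

```bash
python3 - <<'E'
from h import *; from rig import env
s=env.observe();print(s['time_s'],s['position'],s['tool_rot'].round(4),s['ft_force'])
p=env.get_image('wrist');q=env.get_image('top')
cv2.imwrite('pics/a3.png',np.hstack([p['color'][100:420,100:500],cv2.resize(q['color'][160:288,200:360],(400,320),interpolation=cv2.INTER_CUBIC)]))
E
```

```text
5.35 [ 0.43987894 -0.0716584   0.04223076] [[-9.988e-01 -4.880e-02  1.400e-03]
 [-4.880e-02  9.988e-01 -6.000e-04]
 [-1.300e-03 -7.000e-04 -1.000e+00]] [ 0.19398882  1.08782272 -0.52673516]
```

View pics/a3.png

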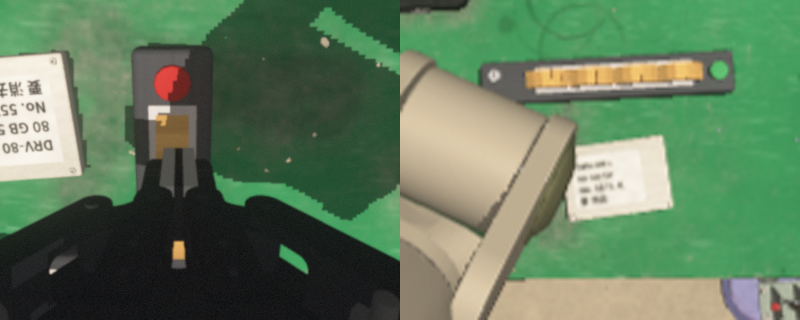

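The left half of that picture shows the fingertips over spring 6, about 3 mm too far to +y (tips at column 179, spring centre at 172). I'll nudge back and descend.

arm_command([
  {"rx":0,"ry":0,"rz":0,"dx":0,"dy":-0.0025,"dz":0.004,"fingers":0},
  {"rx":0,"ry":0,"rz":0,"dx":0,"dy":0,"dz":0.004,"fingers":0},
  {"rx":0,"ry":0,"rz":0,"dx":0,"dy":0,"dz":0.004,"fingers":0},
  {"rx":0,"ry":0,"rz":0,"dx":0,"dy":0,"dz":0,"fingers":0},
  {"rx":0,"ry":0,"rz":0,"dx":0,"dy":0,"dz":0,"fingers":0},
  {"rx":0,"ry":0,"rz":0,"dx":0,"dy":0,"dz":0,"fingers":0},
])

```text
time_s: 6.05
position: [0.4396, -0.0744, 0.0294]
tool_rot: [[-0.999, -0.048, 0.0], [-0.048, 0.999, -0.0], [-0.0, -0.0, -1.0]]
ft_force: [-0.4, -0.3, 0.7]
grip_width: -0.0001
gripper_force: 0.9
```

```bash
cat > st.py <<'E'
from rig import env; import numpy as np
o=[]
for i in range(5):
    s=env.observe();o.append(np.r_[s['position']*1000,s['ft_force']]);env.get_image('top')
print(s['time_s'],np.round(o,2).tolist(),np.mean(o,0).round(2))
E
python3 st.py
```

```text
6.25 [[439.64, -74.43, 29.42, -0.44, -0.32, 0.72], [439.63, -74.42, 29.44, -0.77, -1.14, 1.2], [439.62, -74.38, 29.43, -0.3, -0.09, 1.98], [439.62, -74.38, 29.42, 0.1, -0.78, 1.38], [439.63, -74.37, 29.41, -0.37, -0.72, 1.74]] [ 4.3963e+02 -7.4400e+01  2.9420e+01 -3.6000e-01 -6.1000e-01  1.4000e+00]
```

Steady reading: 1.4 N, a dip of about 2 mm, with the tip at z = 29.4 mm, which agrees with the geometry. I'll press 1.8 mm deeper and slide over spring 5 to the corner.

arm_command([
  {"rx":0,"ry":0,"rz":0,"dx":0,"dy":0,"dz":0.0018,"fingers":0},
  {"rx":0,"ry":0,"rz":0,"dx":0,"dy":0,"dz":0,"fingers":0},
  {"rx":0,"ry":0,"rz":0,"dx":-0.006,"dy":0,"dz":0,"fingers":0},
  {"rx":0,"ry":0,"rz":0,"dx":-0.006,"dy":0,"dz":0,"fingers":0},
  {"rx":0,"ry":0,"rz":0,"dx":-0.006,"dy":0,"dz":0,"fingers":0},
  {"rx":0,"ry":0,"rz":0,"dx":-0.006,"dy":0,"dz":0,"fingers":0},
  {"rx":0,"ry":0,"rz":0,"dx":-0.006,"dy":0,"dz":0,"fingers":0},
  {"rx":0,"ry":0,"rz":0,"dx":-0.006,"dy":0,"dz":0,"fingers":0},
  {"rx":0,"ry":0,"rz":0,"dx":-0.006,"dy":0,"dz":0,"fingers":0},
  {"rx":0,"ry":0,"rz":0,"dx":0,"dy":0,"dz":0,"fingers":0},
  {"rx":0,"ry":0,"rz":0,"dx":0,"dy":0,"dz":0,"fingers":0},
])

```text
time_s: 7.4
position: [0.4822, -0.0725, 0.0277]
tool_rot: [[-0.999, -0.048, 0.002], [-0.048, 0.999, -0.0], [-0.002, -0.001, -1.0]]
ft_force: [1.8, -0.4, 3.0]
grip_width: 0.0005
gripper_force: 1.5
```

```bash
python3 st.py
```

```text
7.6 [[482.17, -72.48, 27.67, 1.77, -0.36, 3.03], [481.97, -72.48, 27.68, 1.22, 0.04, 3.47], [481.82, -72.46, 27.69, 1.37, 0.6, 2.7], [481.7, -72.45, 27.68, 0.87, 0.27, 2.56], [481.64, -72.44, 27.65, 0.83, -0.58, 3.21]] [ 4.8186e+02 -7.2460e+01  2.7670e+01  1.2100e+00 -1.0000e-02  3.0000e+00]
```

Spring 5 is dipped about 4 mm. Next is the corner, then down to spring 4.

arm_command([
  {"rx":0,"ry":0,"rz":0,"dx":-0.0058,"dy":0,"dz":0,"fingers":0},
  {"rx":0,"ry":0,"rz":0,"dx":-0.0058,"dy":0,"dz":0,"fingers":0},
  {"rx":0,"ry":0,"rz":0,"dx":-0.0058,"dy":0,"dz":0,"fingers":0},
  {"rx":0,"ry":0,"rz":0,"dx":-0.0058,"dy":0,"dz":0,"fingers":0},
  {"rx":0,"ry":0,"rz":0,"dx":-0.0058,"dy":0,"dz":0,"fingers":0},
  {"rx":0,"ry":0,"rz":0,"dx":-0.0058,"dy":0,"dz":0,"fingers":0},
  {"rx":0,"ry":0,"rz":0,"dx":-0.0058,"dy":0,"dz":0,"fingers":0},
  {"rx":0,"ry":0,"rz":0,"dx":-0.0058,"dy":0,"dz":0,"fingers":0},
  {"rx":0,"ry":0,"rz":0,"dx":0,"dy":0,"dz":0,"fingers":0},
  {"rx":0,"ry":0,"rz":0,"dx":0,"dy":0,"dz":0,"fingers":0},
])

```text
time_s: 8.65
position: [0.5278, -0.07, 0.0274]
tool_rot: [[-0.999, -0.048, -0.0], [-0.048, 0.999, 0.0], [0.0, 0.0, -1.0]]
ft_force: [-0.2, 0.8, -0.9]
grip_width: -0.0002
gripper_force: 0.0
```

```bash
python3 - <<'E'
from h import *; from rig import env
s=env.observe();print(s['time_s'],s['position'],s['ft_force'])
p=env.get_image('wrist');q=env.get_image('top')
cv2.imwrite('pics/a4.png',np.hstack([p['color'][100:420,0:400],cv2.resize(q['color'][160:288,200:360],(400,320),interpolation=cv2.INTER_CUBIC)]))
E
```

```text
8.65 [ 0.52778596 -0.07002187  0.02740377] [-0.21274792  0.80453108 -0.90666982]
```

View pics/a4.png

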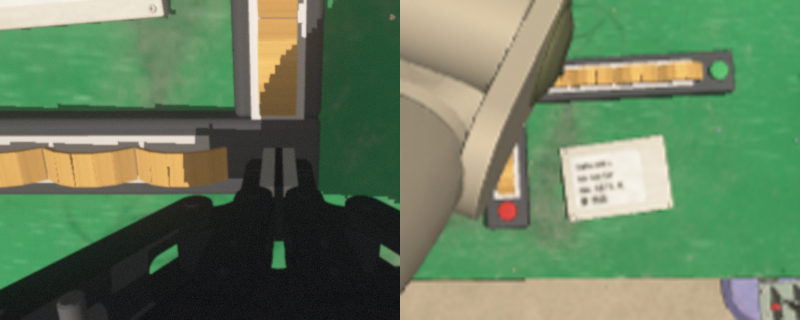

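The wrist view shows the tips on the bare corner, lined up with the long row (spring band at crop rows 150–187). The frame looks unmoved. I'll slide along −y onto spring 4.

arm_command([
  {"rx":0,"ry":0,"rz":0,"dx":0,"dy":-0.005,"dz":-0.0005,"fingers":0},
  {"rx":0,"ry":0,"rz":0,"dx":0,"dy":-0.005,"dz":0,"fingers":0},
  {"rx":0,"ry":0,"rz":0,"dx":0,"dy":-0.005,"dz":0,"fingers":0},
  {"rx":0,"ry":0,"rz":0,"dx":0,"dy":-0.005,"dz":0,"fingers":0},
  {"rx":0,"ry":0,"rz":0,"dx":0,"dy":-0.005,"dz":0,"fingers":0},
  {"rx":0,"ry":0,"rz":0,"dx":0,"dy":-0.005,"dz":0,"fingers":0},
  {"rx":0,"ry":0,"rz":0,"dx":0,"dy":-0.005,"dz":0,"fingers":0},
  {"rx":0,"ry":0,"rz":0,"dx":0,"dy":-0.005,"dz":0,"fingers":0},
  {"rx":0,"ry":0,"rz":0,"dx":0,"dy":-0.005,"dz":0,"fingers":0},
  {"rx":0,"ry":0,"rz":0,"dx":0,"dy":0,"dz":0,"fingers":0},
  {"rx":0,"ry":0,"rz":0,"dx":0,"dy":0,"dz":0,"fingers":0},
])

```text
time_s: 9.85
position: [0.5302, -0.1155, 0.0281]
tool_rot: [[-0.999, -0.048, 0.001], [-0.048, 0.999, -0.001], [-0.001, -0.001, -1.0]]
ft_force: [0.2, -1.2, 2.2]
grip_width: 0.0001
gripper_force: 1.3
```

```bash
python3 st.py
```

```text
10.05 [[530.22, -115.5, 28.14, 0.18, -1.16, 2.22], [530.19, -115.3, 28.13, 0.04, -0.69, 3.15], [530.21, -115.2, 28.15, -0.32, -1.5, 3.24], [530.17, -115.12, 28.1, 0.02, -0.79, 2.79], [530.15, -115.06, 28.1, -0.4, -1.0, 2.78]] [ 5.3019e+02 -1.1524e+02  2.8130e+01 -9.0000e-02 -1.0300e+00  2.8400e+00]
```

Spring 4 is at 2.8 N, about 4 mm down. I'll continue over springs 3 and 2.

arm_command([
  {"rx":0,"ry":0,"rz":0,"dx":0,"dy":-0.006,"dz":0,"fingers":0},
  {"rx":0,"ry":0,"rz":0,"dx":0,"dy":-0.006,"dz":0,"fingers":0},
  {"rx":0,"ry":0,"rz":0,"dx":0,"dy":-0.006,"dz":0,"fingers":0},
  {"rx":0,"ry":0,"rz":0,"dx":0,"dy":-0.006,"dz":0,"fingers":0},
  {"rx":0,"ry":0,"rz":0,"dx":0,"dy":-0.006,"dz":0,"fingers":0},
  {"rx":0,"ry":0,"rz":0,"dx":0,"dy":-0.006,"dz":0,"fingers":0},
  {"rx":0,"ry":0,"rz":0,"dx":0,"dy":-0.006,"dz":0,"fingers":0},
  {"rx":0,"ry":0,"rz":0,"dx":0,"dy":0,"dz":0,"fingers":0},
  {"rx":0,"ry":0,"rz":0,"dx":0,"dy":0,"dz":0,"fingers":0},
])

```text
time_s: 11.0
position: [0.5322, -0.1575, 0.0281]
tool_rot: [[-0.999, -0.048, 0.001], [-0.048, 0.999, -0.001], [-0.0, -0.001, -1.0]]
ft_force: [-0.2, -0.6, 2.7]
grip_width: 0.0004
gripper_force: 1.3
```

```bash
python3 st.py
```

```text
11.2 [[532.22, -157.52, 28.13, -0.21, -0.61, 2.67], [532.21, -157.28, 28.13, -0.64, -0.92, 2.47], [532.18, -157.14, 28.13, -0.05, -1.5, 3.49], [532.19, -157.02, 28.13, 0.11, -0.9, 2.53], [532.17, -156.99, 28.12, -0.24, -0.9, 2.67]] [ 5.3220e+02 -1.5719e+02  2.8130e+01 -2.1000e-01 -9.7000e-01  2.7700e+00]
```

arm_command([
  {"rx":0,"ry":0,"rz":0,"dx":0,"dy":-0.006,"dz":0,"fingers":0},
  {"rx":0,"ry":0,"rz":0,"dx":0,"dy":-0.006,"dz":0,"fingers":0},
  {"rx":0,"ry":0,"rz":0,"dx":0,"dy":-0.006,"dz":0,"fingers":0},
  {"rx":0,"ry":0,"rz":0,"dx":0,"dy":-0.006,"dz":0,"fingers":0},
  {"rx":0,"ry":0,"rz":0,"dx":0,"dy":-0.006,"dz":0,"fingers":0},
  {"rx":0,"ry":0,"rz":0,"dx":0,"dy":-0.006,"dz":0,"fingers":0},
  {"rx":0,"ry":0,"rz":0,"dx":0,"dy":-0.006,"dz":0,"fingers":0},
  {"rx":0,"ry":0,"rz":0,"dx":0,"dy":0,"dz":0,"fingers":0},
  {"rx":0,"ry":0,"rz":0,"dx":0,"dy":0,"dz":0,"fingers":0},
])

```text
time_s: 12.15
position: [0.5343, -0.1995, 0.0282]
tool_rot: [[-0.999, -0.048, 0.001], [-0.048, 0.999, -0.001], [-0.001, -0.001, -1.0]]
ft_force: [0.6, -0.3, 2.8]
grip_width: 0.0002
gripper_force: 1.3
```

```bash
python3 st.py
```

```text
12.35 [[534.25, -199.49, 28.15, 0.59, -0.33, 2.84], [534.21, -199.27, 28.15, -0.32, -0.86, 2.7], [534.21, -199.12, 28.16, 0.41, -1.18, 3.84], [534.2, -199.0, 28.13, -0.08, -1.62, 1.89], [534.18, -198.95, 28.11, 0.62, -0.49, 2.77]] [ 5.3421e+02 -1.9917e+02  2.8140e+01  2.4000e-01 -9.0000e-01  2.8100e+00]
```

arm_command([
  {"rx":0,"ry":0,"rz":0,"dx":0,"dy":-0.006,"dz":0,"fingers":0},
  {"rx":0,"ry":0,"rz":0,"dx":0,"dy":-0.006,"dz":0,"fingers":0},
  {"rx":0,"ry":0,"rz":0,"dx":0,"dy":-0.006,"dz":0,"fingers":0},
  {"rx":0,"ry":0,"rz":0,"dx":0,"dy":-0.006,"dz":0,"fingers":0},
  {"rx":0,"ry":0,"rz":0,"dx":0,"dy":-0.006,"dz":0,"fingers":0},
  {"rx":0,"ry":0,"rz":0,"dx":0,"dy":-0.006,"dz":0,"fingers":0},
  {"rx":0,"ry":0,"rz":0,"dx":0,"dy":-0.006,"dz":0,"fingers":0},
  {"rx":0,"ry":0,"rz":0,"dx":0,"dy":0,"dz":0,"fingers":0},
  {"rx":0,"ry":0,"rz":0,"dx":0,"dy":0,"dz":0,"fingers":0},
])

```text
time_s: 13.3
position: [0.5363, -0.2415, 0.0282]
tool_rot: [[-0.999, -0.048, 0.001], [-0.048, 0.999, -0.001], [-0.001, -0.001, -1.0]]
ft_force: [0.0, -1.0, 2.6]
grip_width: -0.0003
gripper_force: 1.3
```

```bash
python3 st.py
```

```text
13.5 [[536.26, -241.47, 28.17, 0.01, -0.96, 2.58], [536.23, -241.23, 28.17, -0.04, -0.88, 1.77], [536.24, -241.05, 28.16, 0.28, -1.12, 2.44], [536.22, -240.97, 28.14, -0.28, -0.18, 3.13], [536.21, -240.92, 28.14, -0.21, -0.69, 2.41]] [ 5.3623e+02 -2.4113e+02  2.8150e+01 -5.0000e-02 -7.7000e-01  2.4700e+00]
```

arm_command([
  {"rx":0,"ry":0,"rz":0,"dx":0,"dy":0,"dz":-0.005,"fingers":0},
  {"rx":0,"ry":0,"rz":0,"dx":0,"dy":0,"dz":-0.01,"fingers":0},
  {"rx":0,"ry":0,"rz":0,"dx":0,"dy":0,"dz":-0.02,"fingers":0},
  {"rx":0,"ry":0,"rz":0,"dx":0,"dy":0,"dz":-0.03,"fingers":0},
  {"rx":0,"ry":0,"rz":0,"dx":0,"dy":0,"dz":-0.03,"fingers":0},
  {"rx":0,"ry":0,"rz":0,"dx":0,"dy":0,"dz":-0.03,"fingers":0},
  {"rx":0,"ry":0,"rz":0,"dx":0,"dy":0,"dz":-0.02,"fingers":0},
  {"rx":0,"ry":0,"rz":0,"dx":0,"dy":0,"dz":0,"fingers":0},
  {"rx":0,"ry":0,"rz":0,"dx":0,"dy":0,"dz":0,"fingers":0},
  {"rx":0,"ry":0,"rz":0,"dx":0,"dy":0,"dz":0,"fingers":0},
])

```text
time_s: 14.55
position: [0.5356, -0.2405, 0.1719]
tool_rot: [[-0.999, -0.048, -0.002], [-0.048, 0.999, 0.001], [0.002, 0.002, -1.0]]
ft_force: [-1.0, 0.1, -0.7]
grip_width: -0.0003
gripper_force: 0.0
```

```bash
python3 - <<'E'
from h import *; from rig import env
s=env.observe();print(s['time_s'],s['position'],s['ft_force'])
p=env.get_image('wrist');q=env.get_image('top')
cv2.imwrite('pics/a5.png',np.hstack([cv2.resize(p['color'],(427,320)),cv2.resize(q['color'][160:288,200:340],(350,320),interpolation=cv2.INTER_CUBIC)]))
E
```

```text
14.55 [ 0.53560609 -0.2404704   0.1718597 ] [-0.96926435  0.07234326 -0.65608302]
```

View pics/a5.png

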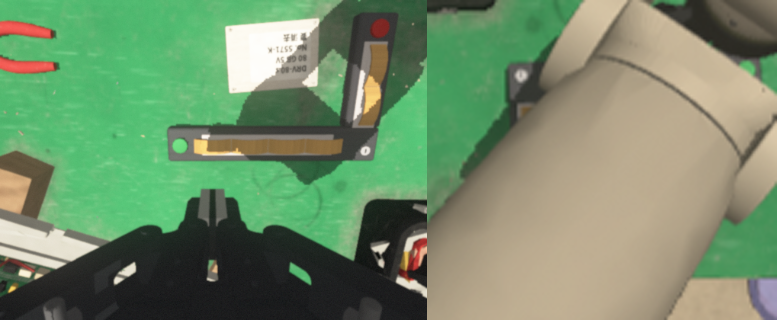

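The fingers are clear, and the frame, both markers and the disk look where they were. All six springs read about 2.5–3 N, so I'm handing in.

```bash
python3 -c "
from rig import env
print(env.close_job())"
```

```text
the job is handed in; nothing more can be done
None
```

I ran the shut fingertips over all six springs from red to green (6→1, round the corner), pressing each about 3.5–4.5 mm by the force readings, then came clear and handed in at about 15 s; nothing looked moved in the last pictures (heatsink not in view there), and the hand-in returned no verdict.

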